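Shot of glue activator on a stool-leg tenon

TASK

The stool leg in the rests needs a shot of activator on its tenon before it is glued. Slide the red thumb latch sideways so that the blue guard springs open, press the spray can's white nozzle cap fully down for a moment and let it come up again, then swing the guard back down until it snaps shut under its latch and stays shut. Do not disturb the leg in its rests or the things lying around.

Things in the scene. Friction and masses are not known exactly. Their poses are not given: they have to be found in the camera images.
- station: Fixed activator station: plywood board 130 (x) x 310 (y -55..255) x 12 mm with a can bracket and, from y +65, two wooden rests holding the stool leg (up to z 145). Origin on the bench under the can's axis; z up, -x = front (latch side, towards the robot), +x = back (hinge side), +y = spray direction. Nothing stands above the board behind x +62.
- can_axis (a point): On the axis of the small fixed aerosol can (48 mm across), level with the top of the 66 x 66 mm steel collar round its shoulder: station (0, 0, 114) mm.
- latch (a joint): Thumb latch, m: 0 = home (springs back there), 0.010 = slid fully to station +y; from about 0.007 it lets the guard go. Needs 2 to 4 N. Its bolt is bevelled on top: a guard pushed down onto it wedges it aside, then it snaps back over the guard's catch.
- latch_tab (a point): Middle of the top face of the red thumb tab, at station (-60, 0, 116) mm when home, moving with it. Tab 12 mm wide (y), 26 tall (z 90..116), free from x -46 to -70; fingers have room on both sides and below. Behind x -46 are guide rods and lugs up to z 115; the shut guard's front wall is at x -33.
- guard (a joint): Blue sprung guard over the nozzle, rad: 0 = shut, 2.0 = fully open, leaning back; up to about 0.04 of play when latched. Released, it swings open by itself in about 1 s. The spring opens it over the whole swing (0.1 N m shut, 0.04 open): lead it along its arc all the way to 0, with up to about 10 N at guard_top, until the latch catches.
- guard_hinge (a point): Middle of the guard's hinge line, which runs along station y, at station (36.5, 0, 116.5) mm. The guard is a box shell 66 x 66 x 30 mm, open below; shut, it covers station x and y from -33 to 33 up to z 147. It opens upward and back.
- guard_top (a point): On the guard's outer top face near its front edge, turning with it. Shut: station (-19.5, 0, 146.5) mm (56 in front of the hinge, 30 above), facing up. At 2.0 rad: about 51 mm behind the hinge and 38 above it, facing back and slightly down; the open guard is all at station x over 50, its edge up to z 190.
- nozzle (a joint): Nozzle cap, m: 0 = up, 0.006 = fully down. Springs up by itself. 3 N to start moving, 7.5 N to be fully down, then a firm stop.
- nozzle_top (a point): Middle of the top of the white nozzle cap, 28 mm across, on the can's axis at station (0, 0, 135) mm when up. It can be reached only with the guard open.
- leg: Turned beech stool leg, 36 mm thick, 205 mm long, lying loose in the notches of the two rests, its thin tenon towards the nozzle. Origin under its middle.
- spare_leg: Another stool leg on the bench in front of the station, 36 mm thick, 205 mm long (along its y). Origin under its middle.
- bowl: Small black bowl on the bench, 96 mm across, 56 mm high. Origin under its middle.
- gauge: Marking gauge on the bench behind the station, 200 mm long (along its y), 55 wide, 70 high. Origin under its middle.

How it is judged:
By the outcome, as a careful person would: the job done as asked, in the order asked, and still so for the second after the job is handed in, with the robot touching nothing.
It also fails if it takes over 54 s, if anything falls off the work surface, if the arm or the gripper's body presses on something with over 40 N, if the wrist force passes 120 N, or if a joint passes its speed limit or range.

ROBOT

A 7-joint arm with a two-finger parallel gripper is mounted at the origin on a cart in front of the work surface, level with it; the furniture and walls round the work are solid. World frame = base frame: x ahead of the robot, y to its left, z up, the work surface at z = 0. Lengths are in m, angles in rad, forces in N, time in s.
With the tool pointing down it reaches from about 0.425 to 0.925 m from the base axis. Payload 6.8 kg.
Tool frame: the origin (TCP) lies at the very end of the fingers, on their centre line; the grasp point (between the pads) lies 19 mm behind it; z points along the fingers, y is the direction in which the jaws open and shut (so a half turn about z gives the same grasp; the last joint's range is limited). The gripper opens to 85 mm and grips with 20 to 120 N. Pads are 22 mm wide; open, the fingers measure 114 mm over their backs; the gripper's body (76 mm by 85 mm) begins 54 mm behind the grasp point. The pads swing forward as they close: fully open they stand 13 mm farther back than shut.
Start: joints at [-1.407, 0.477, 0.022, 1.555, -0.011, 1.109, -0.083], TCP at [0.181, 0.65, 0.231] pointing down, gripper open.
Joint ranges: [-2.96, 2.96], [-0.34, 2.1], [-1.41, 1.46], [0.24, 2.44], [-1.37, 4.51], [0.17, 1.92], [-2.96, 2.96]. Speed limits (rad/s): [2.39, 2.39, 3.14, 3.14, 3.14, 3.14, 3.14].

INTERFACE

Orientations are given as a rotation vector (axis times angle).
In Python, from bench import monitor, viewer, job gives the robot as it stands. The module is installed in compiled form; this text tells all that it offers.
- The arm moves only by the tool drive_tool, never from a script. Its argument "commands" is a list of rows, each an object with "linear": the shift along the tool's x, y, z in m, a list of three; "dr": the turn, a rotation vector about the tool's x, y, z in degrees, a list of three; "jaw": the closure, from 0 (fully open) to 1 (shut). A call has 1 to 8 rows; each row shifts and turns the pose as measured when the row begins, along the tool's axes as they then stand; what a row does not reach is not made up. A row lasts 1/8 s, in which the tool goes at most 62.5 mm and 10.7 degrees, less where a joint would pass 70% of its speed; a pose out of reach is approached as far as the arm can. A call is refused whole if a number of a shift passes 0.0625 or a number of a turn 10.7, either way. A call with a gripper value outside its range is refused whole. The fingers move at their own pace and stop on an object; "force" is the grip in N (left out, the last holds). Time passes only in rows, so rows that do not move let the fingers close. It gives the time, the measured TCP pose, the force and the opening at its end, in the units of the state.
- monitor.get_obs(): the state, without advancing time (a new reading comes with each control period).
- viewer.grab_frame(name): name is "scene" or "top" or "wrist"; returns the picture (400x640x3 uint8, red, green, blue); there is no depth.
- viewer.calibration(name): a dict with "K" (3x3 intrinsics, pixels), "R" (3x3) and "t" (3): a world point X has camera coordinates R X + t. Camera axes: x right, y down, z forward; pixel columns grow to the right and rows downward; lengths in m; the calibration is good to about 2 mm. The wrist camera is an equidistant fisheye: a pixel r from the principal point sees the ray r / f radians off the axis. A picture is of the moment at which its call begins: read the wrist's pose just before it. calibration takes no time and is no camera call; for the wrist camera it gives the pose at the moment of the call.
- job.hand_in(): hands the job in, once; it reports no verdict.
The state is a dict: "clock": time; "joints": joint angles; "qvel": joint speeds; "tau": joint torques, N m; "tcp_pos": TCP position; "orientation": TCP orientation; "contact_force": force on the tool from outside, world axes, zero at the start; "moment": the same for the moment, N m; "grip_width": finger opening in m.
Only numpy, scipy, OpenCV 4.12 (cv2) and the standard library are available. Lean on these libraries where they do the work, as an engineer would, in place of code of your own. Each camera call takes 0.05 s, during which the arm holds its last target.

## Working session

There is one attempt and no reset: what is moved stays moved. The work goes in short steps, Python scripts to look and compute and a tool call to move; the robot and the scene stay as the last step left them, time stands still between calls to the robot, and variables do not carry over. Pictures are saved under pics/ and viewed, and the job is handed in when it is done.

Besides the shell and the picture viewer there is one more tool, called after ">>>" in YAML: its name, and indented under it one key for each argument. drive_tool: Moves the arm, as the interface text tells. Its arguments: {"type":"object","properties":{"commands":{"type":"array"},"force":{"type":"number"}},"required":["commands"]}

```bash
mkdir -p pics; cat > h.py <<'E'
import numpy as np, cv2
from bench import monitor, viewer, job
from scipy.spatial.transform import Rotation as Ro
def grab(name,fn):
    im=viewer.grab_frame(name); c=viewer.calibration(name)
    cv2.imwrite('pics/'+fn,cv2.cvtColor(im,cv2.COLOR_RGB2BGR)); return im,c
def ray(c,u,v):
    K=np.array(c['K']);R=np.array(c['R']);t=np.array(c['t'])
    d=R.T@np.linalg.solve(K,[u,v,1.]); return -R.T@t,d
def onplane(c,u,v,z):
    o,d=ray(c,u,v); return o+d*(z-o[2])/d[2]
def proj(c,X):
    p=np.array(c['R'])@np.array(X)+np.array(c['t']); q=np.array(c['K'])@p; return q[:2]/q[2]
E
python3 - <<'E'
from h import *
o=monitor.get_obs(); print({k:np.round(v,3) for k,v in o.items()})
for n in['scene','top','wrist']:
    im,c=grab(n,n+'0.png'); print(n,np.round(c['K'],1).tolist(),np.round(c['R'],3).tolist(),np.round(c['t'],3))
E
```

```text
{'clock': np.float64(0.0), 'joints': array([-1.407,  0.478,  0.022,  1.556, -0.011,  1.109, -0.083]), 'qvel': array([ 0.003, -0.001,  0.   ,  0.   ,  0.001, -0.   , -0.001]), 'tau': array([-0.0000e+00, -5.9642e+01,  1.6080e+00, -2.8120e+01,  1.2000e-02,
        9.0000e-03,  0.0000e+00]), 'tcp_pos': array([0.181, 0.65 , 0.23 ]), 'orientation': array([-4.260e-01, -3.113e+00,  3.000e-03]), 'contact_force': array([-0.827, -1.02 ,  0.039]), 'moment': array([ 0.031, -0.034,  0.034]), 'grip_width': np.float64(0.085)}
scene [[430.7, 0.0, 321.2], [0.0, 430.7, 198.8], [0.0, 0.0, 1.0]] [[0.724, -0.69, 0.005], [-0.511, -0.541, -0.668], [0.463, 0.481, -0.744]] [-0.445  0.316  0.917]
top [[474.5, 0.0, 320.2], [0.0, 474.5, 199.3], [0.0, 0.0, 1.0]] [[-0.022, -1.0, -0.019], [-0.995, 0.023, -0.096], [0.097, 0.017, -0.995]] [-0.033  0.555  1.42 ]
wrist [[309.7, 0.0, 328.5], [0.0, 309.7, 199.3], [0.0, 0.0, 1.0]] [[0.269, 0.963, -0.001], [0.93, -0.259, 0.259], [0.25, -0.071, -0.966]] [-0.674 -0.034  0.378]
```

View pics/scene0.png

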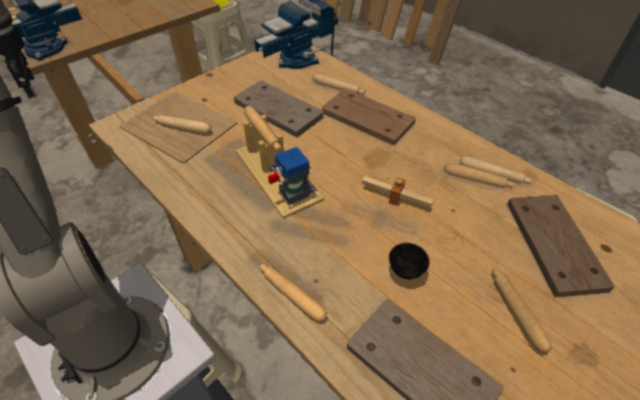

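View pics/top0.png

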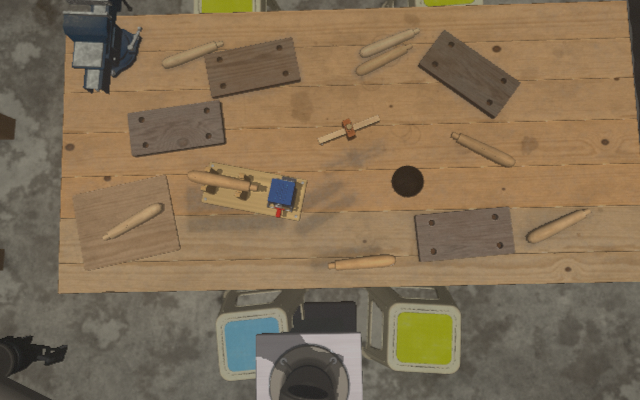

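View pics/wrist0.png

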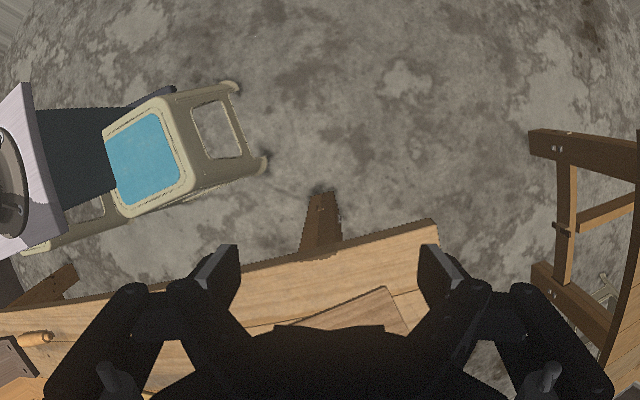

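```bash
python3 - <<'E'
from h import *
a=cv2.imread('pics/top0.png')[150:230,180:315]; b=cv2.imread('pics/scene0.png')[90:220,225:335]
cv2.imwrite('pics/crop0.png',np.hstack([cv2.resize(a,(675,400),interpolation=2)]));cv2.imwrite('pics/crop1.png',cv2.resize(b,None,fx=4.5,fy=4.5,interpolation=2))
for n in['scene','top']:
    c=viewer.calibration(n); im=cv2.imread(f'pics/{n}0.png'); hsv=cv2.cvtColor(im,cv2.COLOR_BGR2HSV)
    x0,x1,y0,y1=(225,335,90,220) if n=='scene' else (180,315,150,230)
    for nm,lo,hi in[('blue',(105,120,40),(125,255,255)),('red',(0,170,80),(5,255,255)),('red2',(172,170,80),(180,255,255))]:
        m=cv2.inRange(hsv,lo,hi); mm=np.zeros_like(m); mm[y0:y1,x0:x1]=m[y0:y1,x0:x1]
        ys,xs=np.nonzero(mm)
        if len(xs):
            r=cv2.minAreaRect(np.c_[xs,ys].astype(np.float32)); print(n,nm,len(xs),xs.mean(),ys.mean(),r)
            bp=cv2.boxPoints(r)
            if n=='top': print([np.round(onplane(c,u,v,0.147 if nm=='blue' else .116),4).tolist() for u,v in bp], np.round(onplane(c,*r[0],.147 if nm=='blue' else .116),4))
E
```

```text
scene blue 645 291.81705426356586 162.13023255813954 ((291.8999938964844, 162.1999969482422), (25.61444854736328, 30.041635513305664), 71.56504821777344)
scene red 74 273.4864864864865 177.17567567567568 ((273.2200012207031, 177.45999145507812), (8.199999809265137, 10.600000381469727), 53.13010025024414)
top blue 407 281.05159705159707 191.54545454545453 ((280.7308044433594, 191.34616088867188), (21.96500587463379, 22.357240676879883), 11.309932708740234)
[[0.5432, 0.0991, 0.147], [0.6048, 0.086, 0.147], [0.5911, 0.0256, 0.147], [0.5297, 0.0389, 0.147]] [0.5671 0.0624 0.147 ]
top red 37 278.4054054054054 211.97297297297297 ((279.351318359375, 212.39187622070312), (6.082762718200684, 8.219949722290039), 9.462322235107422)
[[0.5004, 0.0809, 0.116], [0.5235, 0.0767, 0.116], [0.5203, 0.0596, 0.116], [0.4971, 0.0638, 0.116]] [0.5103 0.0703 0.116 ]
```

View pics/crop0.png

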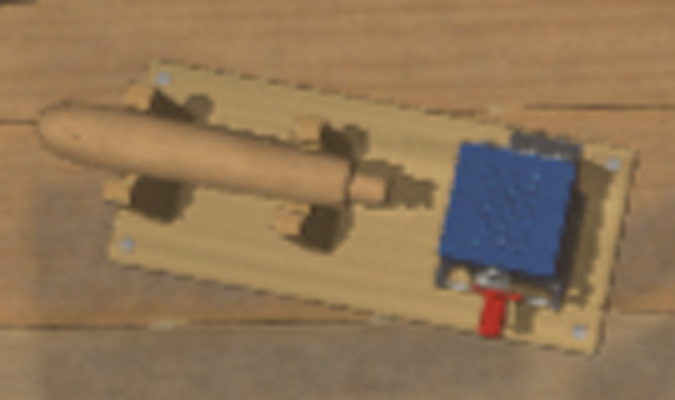

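View pics/crop1.png

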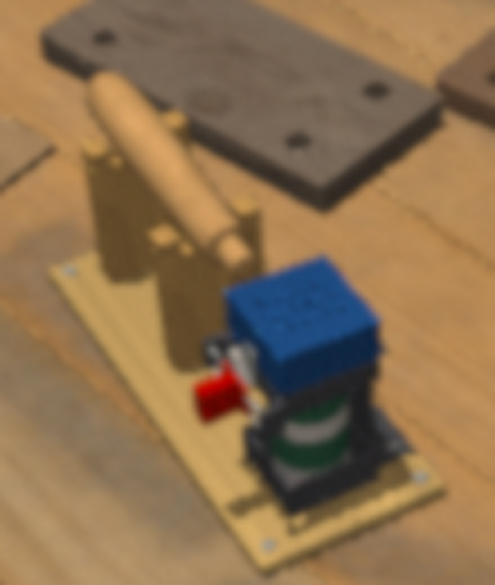

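```bash
cat >> h.py <<'E'
def S(p,pose):  # station mm -> world m
    x,y,th=pose; p=np.array(p)/1000.; c,s=np.cos(th),np.sin(th)
    return np.array([x+c*p[0]-s*p[1],y+s*p[0]+c*p[1],p[2]])
E
python3 - <<'E'
from h import *
from scipy.optimize import least_squares
ct,cs=viewer.calibration('top'),viewer.calibration('scene')
T=lambda u,v:(u/5+180-.4,v/5+150-.4); C=lambda u,v:(u/4.5+225-.4,v/4.5+90-.4)
obs=[('t',T(155,60),(65,255,12)),('t',T(635,152),(65,-55,12)),('t',T(600,352),(-65,-55,12)),('t',T(110,262),(-65,255,12)),
('t',T(462,144),(33,33,147)),('t',T(578,160),(33,-33,147)),('t',T(556,277),(-33,-33,147)),('t',T(440,260),(-33,33,147)),
('s',C(270,572),(-65,-55,12)),('s',C(443,490),(65,-55,12)),('s',C(50,270),(-65,255,12)),
('s',C(228,293),(-33,33,147)),('s',C(322,260),(33,33,147)),('s',C(380,322),(33,-33,147)),('t',T(491,335),(-70,0,116))]
cc={'t':ct,'s':cs}
for sel in['t','s','ts']:
    f=lambda p:np.concatenate([proj(cc[k],S(q,p))-np.array(uv) for k,uv,q in obs if k in sel])
    r=least_squares(f,[.567,.062,-.21],loss='soft_l1'); print(sel,r.x.round(4),np.degrees(r.x[2])); print(f(r.x).reshape(-1,2).round(1).tolist())
E
```

```text
t [ 0.5663  0.0602 -0.2058] -11.7919416034586
[[-0.9, -0.2], [0.7, -0.8], [-0.1, 0.5], [-0.5, 0.2], [0.3, -0.4], [0.1, 0.6], [0.0, 0.3], [0.1, -0.6], [0.1, 0.2]]
s [ 0.5654  0.0574 -0.2195] -12.578265639597724
[[-2.1, -0.1], [1.3, -0.5], [-0.2, -0.0], [-0.9, 0.7], [0.7, -0.7], [0.5, 0.4]]
ts [ 0.5661  0.0594 -0.21  ] -12.030522430818806
[[-0.5, -0.5], [1.1, -0.7], [0.0, 0.6], [-0.3, -0.1], [0.6, -0.3], [0.4, 0.8], [0.3, 0.4], [0.4, -0.6], [-2.1, -0.5], [1.0, -1.2], [-1.1, -0.0], [-1.3, 0.3], [0.3, -1.2], [0.2, -0.2], [0.3, 0.3]]
```

```bash
cat >> h.py <<'E'
import json,os
POSE=(0.5662,0.0597,-0.207)
if os.path.exists('pose.json'): POSE=tuple(json.load(open('pose.json')))
def st():
    o=monitor.get_obs(); p=np.array(o['tcp_pos']);x,y,th=POSE;c,s=np.cos(th),np.sin(th);d=p[:2]-[x,y]
    f=np.array(o['contact_force']); 
    Rz=np.array([[c,s,0],[-s,c,0],[0,0,1]])
    q=np.array([c*d[0]+s*d[1],-s*d[0]+c*d[1],p[2]])*1000
    print('t',round(float(o['clock']),2),'station mm',q.round(1),'F station',(Rz@f).round(1),'w',round(float(o['grip_width'])*1000,1))
    return o,q
def go(target,tilt=0):
    """tool-axis shift (mm) and turn (deg) to station target; tool z down, tool y = station y, tilted about station y"""
    o,q=st(); R=Ro.from_rotvec(o['orientation'])
    want=Ro.from_euler('z',POSE[2])*Ro.from_euler('y',tilt,degrees=True)*Ro.from_matrix(np.array([[-1,0,0],[0,1,0],[0,0,-1.]]))
    d=S(target,POSE)-np.array(o['tcp_pos'])
    print('shift mm',(R.inv().apply(d)*1000).round(1),'turn',(R.inv()*want).as_rotvec(degrees=True).round(2))
E
python3 - <<'E'
from h import *
go((-64,0,200))
E
```

```text
t 0.15 station mm [-498.1  498.4  230.6] F station [1.  0.3 0.3] w 85.4
shift mm [-465.5 -469.1   31.3] turn [-0.08  0.   -3.72]
```

>>> drive_tool:
  commands:
    - {"linear": [-0.039, -0.039, 0], "dr": [0, 0, 0], "jaw": 0}
    - {"linear": [-0.039, -0.039, 0], "dr": [0, 0, 0], "jaw": 0}
    - {"linear": [-0.039, -0.039, 0], "dr": [0, 0, 0], "jaw": 0.3}
    - {"linear": [-0.039, -0.039, 0], "dr": [0, 0, 0], "jaw": 0.7}
    - {"linear": [-0.039, -0.039, 0], "dr": [0, 0, 0], "jaw": 0.7}
    - {"linear": [-0.039, -0.039, 0], "dr": [0, 0, 0], "jaw": 0.7}
    - {"linear": [-0.039, -0.039, 0], "dr": [0, 0, 0], "jaw": 0.7}
    - {"linear": [-0.039, -0.039, 0], "dr": [0, 0, 0], "jaw": 0.7}
  force: 40

```text
clock: 1.15
tcp_pos: [0.4012, 0.2573, 0.2285]
orientation: [-0.412, -3.113, 0.003]
contact_force: [0.4, 0.8, -0.4]
grip_width: 0.0256
```

```bash
python3 - <<'E'
from h import *
go((-64,0,200))
E
```

```text
t 1.15 station mm [-202.1  159.5  228.5] F station [ 0.3  0.8 -0.4] w 25.6
shift mm [-146.9 -151.4   28.6] turn [-0.11 -0.09 -3.22]
```

>>> drive_tool:
  commands:
    - {"linear": [-0.035, -0.036, 0], "dr": [0, 0, -1.0], "jaw": 0.7}
    - {"linear": [-0.035, -0.036, 0], "dr": [0, 0, -1.0], "jaw": 0.7}
    - {"linear": [-0.035, -0.036, 0.005], "dr": [0, 0, -1.0], "jaw": 0.7}
    - {"linear": [-0.035, -0.036, 0.008], "dr": [0, 0, -0.5], "jaw": 0.7}
    - {"linear": [-0.005, -0.005, 0.0], "dr": [0, 0, 0], "jaw": 0.7}

```text
clock: 1.78
tcp_pos: [0.5109, 0.0681, 0.2156]
orientation: [-0.324, -3.125, 0.003]
contact_force: [-0.4, 0.3, 0.7]
grip_width: 0.0256
```

```bash
python3 - <<'E'
from h import *
go((-64,0,200))
c=viewer.calibration('wrist');grab('wrist','w1.png'); print({k:np.round(v,4).tolist() for k,v in c.items()})
json.dump({k:np.array(v).tolist() for k,v in c.items()},open('w1.json','w'))
E
```

```text
t 1.77 station mm [-55.8  -3.1 215.6] F station [-0.4  0.3  0.7] w 25.6
shift mm [ 8.2  3.2 15.6] turn [-0.1  -0.    0.03]
{'K': [[309.7069, 0.0, 328.5279], [0.0, 309.7069, 199.271], [0.0, 0.0, 1.0]], 'R': [[0.2055, 0.9787, -0.0018], [0.9453, -0.198, 0.2593], [0.2534, -0.0549, -0.9658]], 't': [-0.1711, -0.4992, 0.2364]}
```

View pics/w1.png

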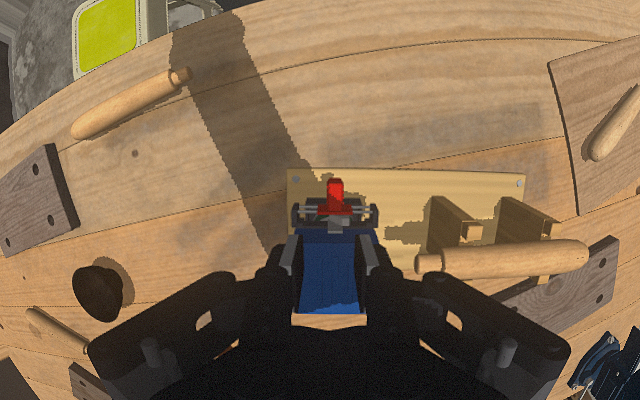

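```bash
python3 - <<'E'
from h import *
c=json.load(open('w1.json'))
im=cv2.imread('pics/w1.png'); cv2.imwrite('pics/w1c.png',cv2.resize(im[150:270,270:430],None,fx=5,fy=5,interpolation=2))
K=np.array(c['K']);R=np.array(c['R']);t=np.array(c['t'])
def fe(u,v,z):
    d=np.array([u-K[0,2],v-K[1,2]])/K[0,0]; r=np.linalg.norm(d); 
    d=R.T@np.array([*(np.sin(r)*d/max(r,1e-9)),np.cos(r)]); o=-R.T@t
    p=o+d*(z-o[2])/d[2]; x,y,th=POSE; e=p[:2]-[x,y]; return (np.array([[np.cos(th),np.sin(th)],[-np.sin(th),np.cos(th)]])@e*1000).round(1)
hsv=cv2.cvtColor(im,cv2.COLOR_BGR2HSV); m=cv2.inRange(hsv,(0,170,60),(6,255,255))|cv2.inRange(hsv,(174,170,60),(180,255,255))
for r in range(174,220,2):
    xs=np.nonzero(m[r,300:380])[0]+300
    if len(xs): print(r,xs.min(),xs.max(),fe(xs.min()-.5,r,.116),fe(xs.max()+.5,r,.116), hsv[r,(xs.min()+xs.max())//2])
for u,v,X in[(288,169,(-65,-55)),(526,175,(-65,255))]: print(X,fe(u,v,.012))
E
```

```text
178 331 331 [-73.7  -1.9] [-73.7  -1.1] [  6 176 107]
180 328 340 [-72.1  -4.3] [-72.1   6. ] [  4 180 105]
182 327 341 [-70.5  -5.1] [-70.5   6.8] [  7 179  87]
184 328 342 [-68.8  -4.3] [-68.9   7.6] [  3 215 193]
186 327 343 [-67.2  -5.1] [-67.2   8.5] [  2 220 210]
188 327 342 [-65.6  -5.1] [-65.6   7.7] [  3 228 207]
190 327 342 [-63.9  -5.1] [-63.9   7.7] [  2 229 203]
192 327 343 [-62.3  -5.1] [-62.3   8.5] [  3 217 208]
194 327 342 [-60.6  -5.1] [-60.6   7.7] [  2 216 215]
196 327 343 [-59.   -5.1] [-59.    8.6] [  2 218 220]
198 327 343 [-57.3  -5.1] [-57.3   8.6] [  3 184 111]
200 327 342 [-55.6  -5.1] [-55.6   7.8] [  4 204 121]
202 327 343 [-54.   -5.1] [-54.    8.6] [  3 219 120]
204 328 343 [-52.3  -4.3] [-52.3   8.6] [  3 205 118]
206 318 350 [-50.6 -12.5] [-50.6  14.4] [  5 209 122]
208 318 350 [-48.9 -12.5] [-48.9  14.4] [  2 217 120]
210 318 351 [-47.2 -12.5] [-47.2  15.2] [  1 192 114]
212 318 351 [-45.5 -12.5] [-45.5  15.3] [  4 207 118]
214 318 351 [-43.7 -12.5] [-43.7  15.3] [  1 149 120]
(-65, -55) [-63.9 -49.7]
(-65, 255) [-61.4 255.3]
```

View pics/w1c.png

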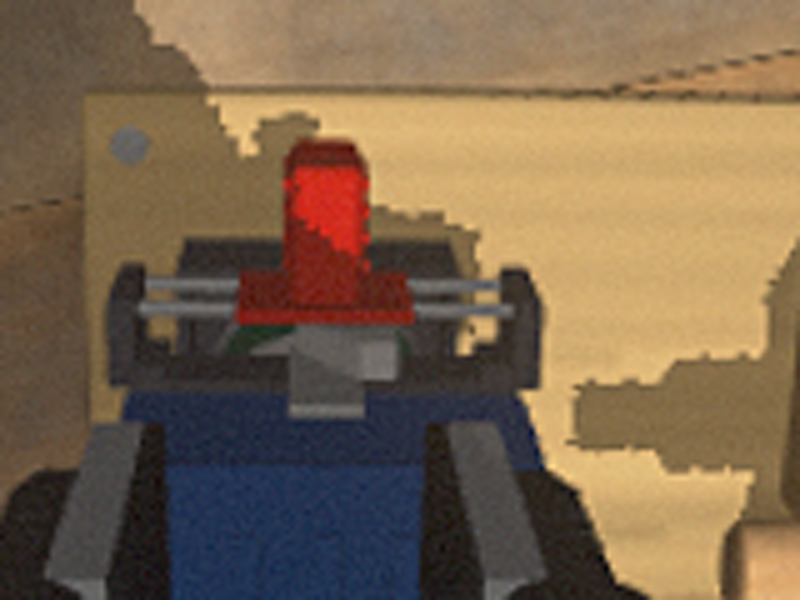

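```bash
echo '[0.5664,0.0609,-0.207]'>pose.json; python3 - <<'E'
from h import *
go((-65,0,98))
E
```

```text
t 1.82 station mm [-56.1  -3.3 215.8] F station [ 0.6 -0.9  0.7] w 25.7
shift mm [  8.9   3.4 117.8] turn [-0.06 -0.    0.11]
```

>>> drive_tool:
  commands:
    - {"linear": [0.0095, 0.0045, 0.02], "dr": [0, 0, 0], "jaw": 0.7}
    - {"linear": [0, 0, 0.03], "dr": [0, 0, 0], "jaw": 0.7}

```text
clock: 2.08
tcp_pos: [0.5033, 0.0785, 0.1667]
orientation: [0.318, 3.122, 0.004]
contact_force: [0.2, 0.8, -0.5]
grip_width: 0.0258
```

```bash
python3 - <<'E'
from h import *
go((-65,0,98))
E
```

```text
t 2.08 station mm [-65.4   4.3 166.7] F station [-0.   0.8 -0.5] w 25.8
shift mm [-0.1 -4.5 68.7] turn [0.16 0.19 0.22]
```

>>> drive_tool:
  commands:
    - {"linear": [0, -0.0045, 0.02], "dr": [0, 0, 0], "jaw": 0.7}
    - {"linear": [0, 0, 0], "dr": [0, 0, 0], "jaw": 0.7}

```text
clock: 2.33
tcp_pos: [0.4997, 0.0773, 0.1446]
orientation: [-0.311, -3.125, -0.003]
contact_force: [-0.2, 0.7, 0.6]
grip_width: 0.0256
```

```bash
python3 - <<'E'
from h import *
go((-65,0,98))
E
```

```text
t 2.33 station mm [-68.7   2.3 144.6] F station [-0.4  0.6  0.6] w 25.6
shift mm [-3.7 -2.4 46.6] turn [ 0.12 -0.06  0.49]
```

>>> drive_tool:
  commands:
    - {"linear": [-0.0037, -0.0024, 0.012], "dr": [0, 0, 0.4], "jaw": 0.7}
    - {"linear": [0, 0, 0], "dr": [0, 0, 0], "jaw": 0.7}

```text
clock: 2.58
tcp_pos: [0.5035, 0.076, 0.1331]
orientation: [0.319, 3.125, 0.006]
contact_force: [-0.1, -1.0, -1.2]
grip_width: 0.0256
```

```bash
python3 - <<'E'
from h import *
grab('wrist','w2.png')
go((-65,0,98))
E
```

```text
t 2.62 station mm [-64.2   2.2 133.7] F station [-0.5 -0.2  0.5] w 25.9
shift mm [ 0.8 -2.3 35.7] turn [0.26 0.07 0.2 ]
```

View pics/w2.png

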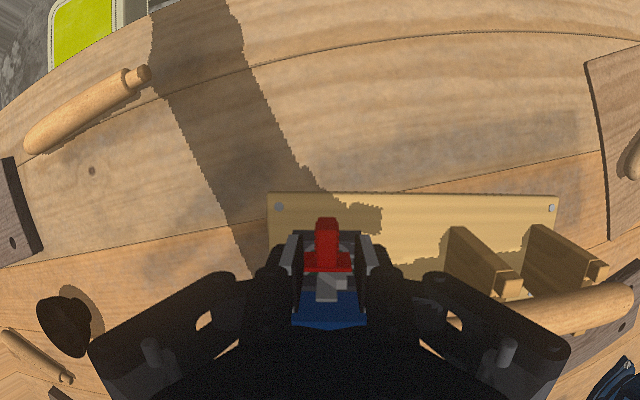

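>>> drive_tool:
  commands:
    - {"linear": [0, -0.002, 0.018], "dr": [0, 0, 0.2], "jaw": 0.7}
    - {"linear": [0, 0, 0.016], "dr": [0, 0, 0], "jaw": 0.7}
    - {"linear": [0, 0, 0.0], "dr": [0, 0, 0], "jaw": 0.7}

```text
clock: 3.0
tcp_pos: [0.5053, 0.0752, 0.1002]
orientation: [0.324, 3.12, 0.01]
contact_force: [-0.8, -0.5, -0.0]
grip_width: 0.0255
```

```bash
python3 - <<'E'
from h import *
go((-65,0,98))
E
```

```text
t 3.0 station mm [-62.8   1.5 100.2] F station [-0.7 -0.7 -0. ] w 25.5
shift mm [ 2.2 -1.5  2.2] turn [0.37 0.24 0.02]
```

>>> drive_tool:
  commands:
    - {"linear": [0.002, 0.004, 0.0], "dr": [0, 0, 0], "jaw": 0.7}
    - {"linear": [0, 0.004, 0.0], "dr": [0, 0, 0], "jaw": 0.7}
    - {"linear": [0, 0.003, 0.0], "dr": [0, 0, 0], "jaw": 0.7}

```text
clock: 3.38
tcp_pos: [0.5055, 0.0861, 0.101]
orientation: [0.325, 3.12, 0.008]
contact_force: [-0.2, -2.7, -2.3]
grip_width: 0.0256
```

```bash
python3 - <<'E'
from h import *
go((-65,14.5,98))
E
```

```text
t 3.38 station mm [-64.7  12.2 101. ] F station [ 0.4 -2.6 -2.3] w 25.6
shift mm [0.3 2.3 3. ] turn [ 0.33  0.24 -0.04]
```

>>> drive_tool:
  commands:
    - {"linear": [0, 0.0025, 0.0], "dr": [0, 0, 0], "jaw": 0.7}
    - {"linear": [0, 0.002, 0.0], "dr": [0, 0, 0], "jaw": 0.7}

```text
clock: 3.62
tcp_pos: [0.5065, 0.0904, 0.1011]
orientation: [0.326, 3.12, 0.007]
contact_force: [0.4, -2.5, -1.1]
grip_width: 0.0253
```

```bash
python3 - <<'E'
from h import *
go((-65,14.5,98))
grab('scene','s2.png')
a=cv2.imread('pics/s2.png')[60:240,200:380]; cv2.imwrite('pics/s2c.png',cv2.resize(a,(600,600)))
E
```

```text
t 3.62 station mm [-64.7  16.6 101.1] F station [ 0.9 -2.4 -1.1] w 25.3
shift mm [ 0.3 -2.1  3.1] turn [ 0.3   0.25 -0.05]
```

View pics/s2c.png

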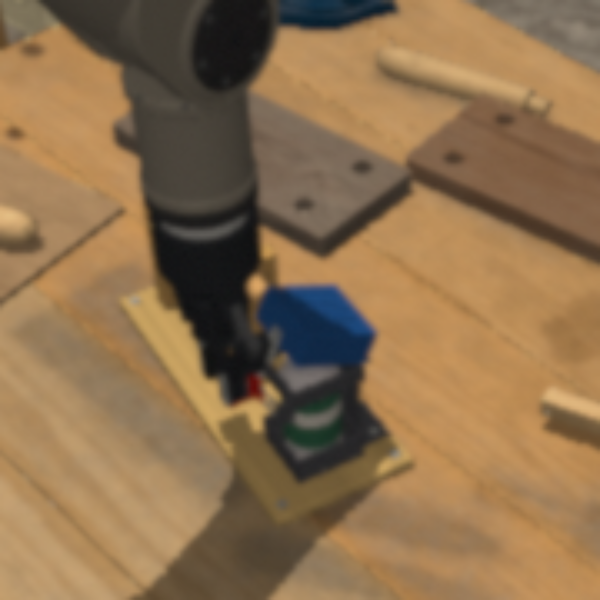

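>>> drive_tool:
  commands:
    - {"linear": [0, 0, 0.0], "dr": [0, 0, 0], "jaw": 0.7}
    - {"linear": [0, 0, 0.0], "dr": [0, 0, 0], "jaw": 0.7}
    - {"linear": [0, 0, 0.0], "dr": [0, 0, 0], "jaw": 0.7}
    - {"linear": [0, 0, 0.0], "dr": [0, 0, 0], "jaw": 0.7}
    - {"linear": [0, 0, 0.0], "dr": [0, 0, 0], "jaw": 0.7}
    - {"linear": [0, 0, 0.0], "dr": [0, 0, 0], "jaw": 0.7}
    - {"linear": [0, 0, 0.0], "dr": [0, 0, 0], "jaw": 0.7}
    - {"linear": [0, -0.005, 0.0], "dr": [0, 0, 0], "jaw": 0.7}

```text
clock: 4.68
tcp_pos: [0.5055, 0.0856, 0.1011]
orientation: [0.325, 3.12, 0.008]
contact_force: [-0.3, -1.5, -0.2]
grip_width: 0.0255
```

```bash
python3 - <<'E'
from h import *
go((-65,0,160))
grab('scene','s3.png')
a=cv2.imread('pics/s3.png')[60:240,200:380]; cv2.imwrite('pics/s3c.png',cv2.resize(a,(600,600)))
E
```

```text
t 4.67 station mm [-64.7  11.7 101.1] F station [-0.  -1.6 -0.2] w 25.5
shift mm [  0.  -11.4 -58.9] turn [ 0.3   0.25 -0.03]
```

View pics/s3c.png

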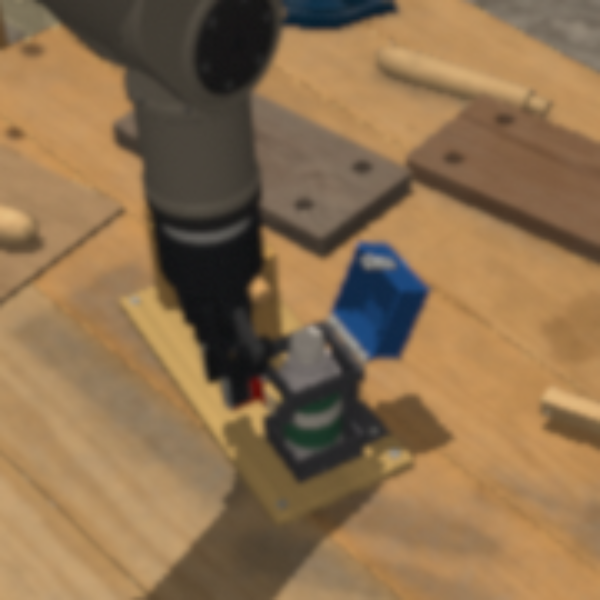

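>>> drive_tool:
  commands:
    - {"linear": [0, -0.005, 0.0], "dr": [0, 0, 0], "jaw": 0.7}
    - {"linear": [0, -0.005, 0.0], "dr": [0, 0, 0], "jaw": 0.7}
    - {"linear": [0, 0, -0.02], "dr": [0, 0, 0], "jaw": 0.7}
    - {"linear": [0, 0, -0.05], "dr": [0, 0, 0], "jaw": 1}
    - {"linear": [-0.02, 0, -0.03], "dr": [0, 0, 0], "jaw": 1}

```text
clock: 5.35
tcp_pos: [0.5207, 0.0702, 0.2024]
orientation: [0.325, 3.123, 0.008]
contact_force: [0.7, -0.4, -0.2]
grip_width: 0.0
```

```bash
python3 - <<'E'
from h import *
grab('wrist','w3.png');grab('top','t3.png')
a=cv2.imread('pics/t3.png')[140:240,180:340]; cv2.imwrite('pics/t3c.png',cv2.resize(a,(800,500)))
go((0,0,165))
E
```

```text
t 5.45 station mm [-42.8   0.3 204. ] F station [ 0.2 -0.1 -0.2] w 0.2
shift mm [-42.5  -0.5  39.4] turn [ 0.42  0.43 -0.11]
```

View pics/w3.png

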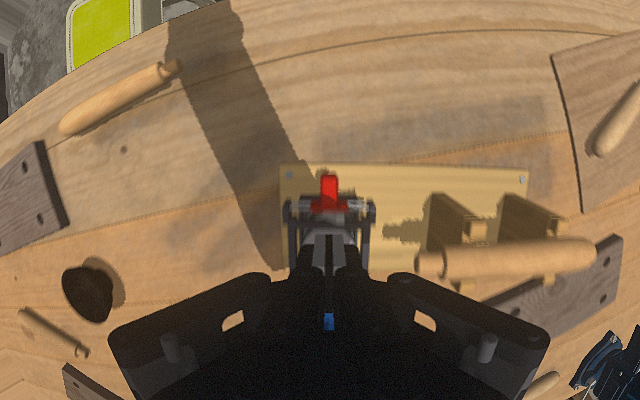

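View pics/t3c.png

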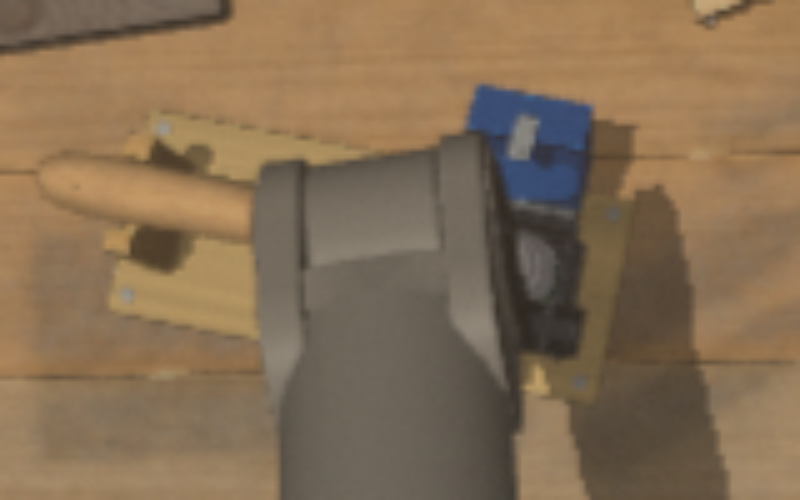

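>>> drive_tool:
  commands:
    - {"linear": [-0.022, 0, 0.0], "dr": [0.4, 0.4, 0], "jaw": 1}
    - {"linear": [-0.02, 0, 0.0], "dr": [0, 0, 0], "jaw": 1}
    - {"linear": [0, 0, 0.025], "dr": [0, 0, 0], "jaw": 1}
    - {"linear": [0, 0, 0.02], "dr": [0, 0, 0], "jaw": 1}
    - {"linear": [0, 0, 0], "dr": [0, 0, 0], "jaw": 1}

```text
clock: 6.08
tcp_pos: [0.5652, 0.0622, 0.1559]
orientation: [-0.325, -3.124, -0.003]
contact_force: [-0.2, -0.3, 0.4]
grip_width: -0.0001
```

```bash
python3 - <<'E'
from h import *
go((0,0,137))
E
```

```text
t 6.08 station mm [ -1.4   1.  155.9] F station [-0.1 -0.3  0.4] w -0.1
shift mm [-1.4 -1.1 18.9] turn [ 0.11 -0.08 -0.03]
```

>>> drive_tool:
  commands:
    - {"linear": [-0.0014, -0.001, 0.01], "dr": [0, 0, 0], "jaw": 1}
    - {"linear": [0, 0, 0.008], "dr": [0, 0, 0], "jaw": 1}
    - {"linear": [0, 0, 0], "dr": [0, 0, 0], "jaw": 1}

```text
clock: 6.45
tcp_pos: [0.5666, 0.0611, 0.1376]
orientation: [-0.325, -3.124, -0.005]
contact_force: [-0.4, -0.4, -0.1]
grip_width: 0.0003
```

```bash
python3 - <<'E'
from h import *
go((0,0,129))
E
```

```text
t 6.45 station mm [  0.2   0.2 137.6] F station [-0.3 -0.4 -0.1] w 0.3
shift mm [ 0.2 -0.3  8.6] turn [ 0.16 -0.03 -0.03]
```

>>> drive_tool:
  commands:
    - {"linear": [0, 0, 0.004], "dr": [0, 0, 0], "jaw": 1}
    - {"linear": [0, 0, 0.003], "dr": [0, 0, 0], "jaw": 1}
    - {"linear": [0, 0, 0.002], "dr": [0, 0, 0], "jaw": 1}

```text
clock: 6.82
tcp_pos: [0.5673, 0.0612, 0.1298]
orientation: [0.325, 3.123, 0.006]
contact_force: [-3.2, -0.4, 6.1]
grip_width: -0.0002
```

```bash
python3 - <<'E'
from h import *
go((0,0,129))
E
```

```text
t 6.83 station mm [  0.8   0.4 129.8] F station [-3.1 -1.   6.1] w -0.2
shift mm [ 0.8 -0.4  0.8] turn [ 0.23  0.04 -0.04]
```

>>> drive_tool:
  commands:
    - {"linear": [0.0005, 0, 0.002], "dr": [0, 0, 0], "jaw": 1}
    - {"linear": [0, 0, 0.002], "dr": [0, 0, 0], "jaw": 1}

```text
clock: 7.08
tcp_pos: [0.5674, 0.0612, 0.1289]
orientation: [0.326, 3.123, 0.009]
contact_force: [-10.1, -0.4, 25.1]
grip_width: 0.0001
```

```bash
python3 - <<'E'
from h import *
go((0,0,129))
E
```

```text
t 7.08 station mm [  0.9   0.5 128.9] F station [-9.8 -2.5 25.1] w 0.1
shift mm [ 0.9 -0.5 -0.1] turn [ 0.33  0.08 -0.06]
```

>>> drive_tool:
  commands:
    - {"linear": [0, 0, 0.001], "dr": [0, 0, 0], "jaw": 1}
    - {"linear": [0, 0, 0.001], "dr": [0, 0, 0], "jaw": 1}
    - {"linear": [0, 0, 0.001], "dr": [0, 0, 0], "jaw": 1}

```text
clock: 7.45
tcp_pos: [0.5673, 0.0612, 0.1291]
orientation: [0.327, 3.122, 0.012]
contact_force: [-3.9, 0.4, 10.2]
grip_width: -0.0002
```

```bash
python3 - <<'E'
from h import *
go((0,0,129))
E
```

```text
t 7.45 station mm [  0.8   0.5 129.1] F station [-3.9 -0.4 10.2] w -0.2
shift mm [ 0.8 -0.5  0.1] turn [ 0.44  0.08 -0.09]
```

>>> drive_tool:
  commands:
    - {"linear": [0, 0, -0.01], "dr": [-0.3, 0, 0], "jaw": 1}
    - {"linear": [0, 0, -0.045], "dr": [0, 0, 0], "jaw": 1}
    - {"linear": [0, 0, -0.045], "dr": [0, 0, 0], "jaw": 1}
    - {"linear": [-0.03, 0, -0.005], "dr": [0, 0, 0], "jaw": 1}
    - {"linear": [-0.05, 0, 0], "dr": [0, 0, 0], "jaw": 1}
    - {"linear": [-0.045, 0, 0], "dr": [0, 0, 0], "jaw": 1}
    - {"linear": [0, 0, 0], "dr": [0, 0, 0], "jaw": 1}

```text
clock: 8.32
tcp_pos: [0.6925, 0.0344, 0.24]
orientation: [0.323, 3.119, 0.024]
contact_force: [-1.4, 0.3, -0.1]
grip_width: -0.0001
```

```bash
python3 - <<'E'
from h import *
go((122,0,150))
grab('wrist','w4.png');grab('scene','s4.png')
a=cv2.imread('pics/s4.png')[60:240,200:380]; cv2.imwrite('pics/s4c.png',cv2.resize(a,(600,600)))
E
```

```text
t 8.32 station mm [128.9   0.  240. ] F station [-1.4 -0.  -0.1] w -0.1
shift mm [ 7.3 -1.5 90. ] turn [0.92 0.24 0.03]
```

View pics/w4.png

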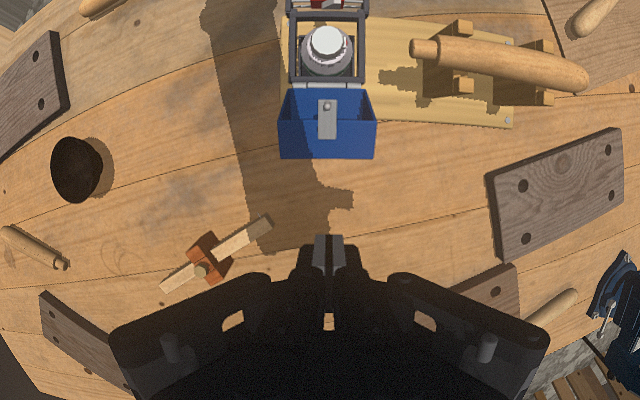

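View pics/s4c.png

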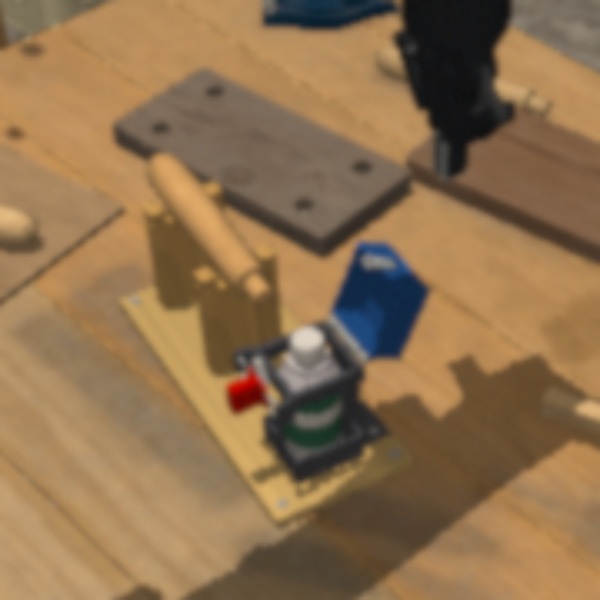

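>>> drive_tool:
  commands:
    - {"linear": [0.003, 0, 0.035], "dr": [0.5, 0, 0], "jaw": 1}
    - {"linear": [0, 0, 0.035], "dr": [0.4, 0.2, 0], "jaw": 1}
    - {"linear": [0, 0, 0.018], "dr": [0, 0, 0], "jaw": 1}
    - {"linear": [0, 0, 0], "dr": [0, 0, 0], "jaw": 1}

```text
clock: 8.93
tcp_pos: [0.6846, 0.039, 0.1522]
orientation: [-0.319, -3.125, -0.006]
contact_force: [-0.1, 0.6, 0.2]
grip_width: 0.0002
```

```bash
python3 - <<'E'
from h import *
go((104,0,150))
E
```

```text
t 8.93 station mm [120.2   2.8 152.2] F station [-0.2  0.6  0.2] w 0.2
shift mm [16.2 -2.8  2.2] turn [ 0.2  -0.06  0.19]
```

>>> drive_tool:
  commands:
    - {"linear": [0.01, -0.0028, 0], "dr": [0.2, 0, 0.2], "jaw": 1}
    - {"linear": [0.007, 0, 0], "dr": [0, 0, 0], "jaw": 1}
    - {"linear": [0.004, 0, -0.006], "dr": [0, 0, 0], "jaw": 1}

```text
clock: 9.3
tcp_pos: [0.6636, 0.0403, 0.1618]
orientation: [0.326, 3.121, 0.002]
contact_force: [0.6, -0.4, -0.2]
grip_width: -0.0001
```

```bash
cat >>h.py <<'E'
def arc(deg,L=54,w=11):
    a=np.radians(deg);c,s=np.cos(a),np.sin(a)
    return np.round([36.5-L*c+30.5*s+w,0,116.5+L*s+30.5*c],1)
E
python3 - <<'E'
from h import *
go((89.6,0,166))
for d in range(0,95,10): print(d,arc(d))
E
```

```text
t 9.3 station mm [ 99.3  -0.2 161.8] F station [ 0.7 -0.3 -0.2] w -0.1
shift mm [ 9.7  0.2 -4.2] turn [ 0.09  0.2  -0.06]
0 [ -6.5   0.  147. ]
10 [ -0.4   0.  155.9]
20 [  7.2   0.  163.6]
30 [ 16.    0.  169.9]
40 [ 25.7   0.  174.6]
50 [ 36.2   0.  177.5]
60 [ 46.9   0.  178.5]
70 [ 57.7   0.  177.7]
80 [ 68.2   0.  175. ]
90 [ 78.    0.  170.5]
```

>>> drive_tool:
  commands:
    - {"linear": [0.006, 0, -0.002], "dr": [0, 0, 0], "jaw": 1}
    - {"linear": [0.005, 0, -0.003], "dr": [0, 0, 0], "jaw": 1}
    - {"linear": [0.005, 0, -0.003], "dr": [0, 0, 0], "jaw": 1}

```text
clock: 9.68
tcp_pos: [0.6486, 0.0436, 0.1726]
orientation: [0.326, 3.116, 0.004]
contact_force: [1.2, -0.7, -0.3]
grip_width: -0.0004
```

```bash
python3 - <<'E'
from h import *
go(arc(80))
grab('wrist','w5.png');grab('scene','s5.png')
a=cv2.imread('pics/s5.png')[60:240,200:380]; cv2.imwrite('pics/s5c.png',cv2.resize(a,(600,600)))
E
```

```text
t 9.68 station mm [ 84.   -0.  172.6] F station [ 1.3 -0.5 -0.3] w -0.4
shift mm [15.8  0.  -2.5] turn [ 0.18  0.47 -0.07]
```

View pics/w5.png

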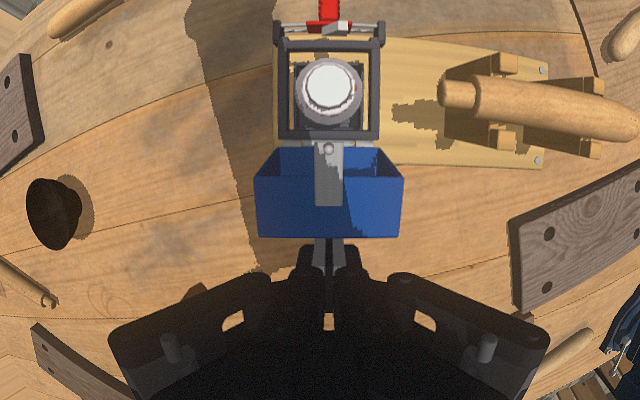

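View pics/s5c.png

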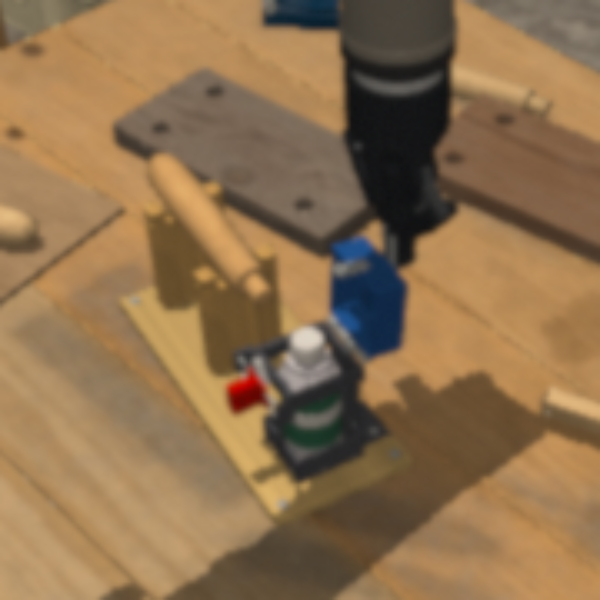

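>>> drive_tool:
  commands:
    - {"linear": [0.006, 0, 0], "dr": [0, 0.3, 0], "jaw": 1}
    - {"linear": [0.006, 0, -0.002], "dr": [0, 0, 0], "jaw": 1}
    - {"linear": [0.006, 0, -0.001], "dr": [0, 0, 0], "jaw": 1}
    - {"linear": [0.006, 0, -0.001], "dr": [0, 0, 0], "jaw": 1}

```text
clock: 10.28
tcp_pos: [0.6247, 0.0489, 0.1772]
orientation: [0.326, 3.12, 0.005]
contact_force: [1.0, -0.2, 1.6]
grip_width: -0.0001
```

```bash
python3 - <<'E'
from h import *
go(arc(60))
E
```

```text
t 10.28 station mm [ 59.5   0.2 177.2] F station [ 1.  -0.   1.6] w -0.1
shift mm [12.6 -0.2 -1.4] turn [ 0.2   0.25 -0.08]
```

>>> drive_tool:
  commands:
    - {"linear": [0.0065, 0, -0.001], "dr": [0, 0.2, 0], "jaw": 1}
    - {"linear": [0.0065, 0, 0], "dr": [0, 0, 0], "jaw": 1}
    - {"linear": [0.006, 0, 0.001], "dr": [0, 0, 0], "jaw": 1}
    - {"linear": [0.006, 0, 0.001], "dr": [0, 0, 0], "jaw": 1}

```text
clock: 10.78
tcp_pos: [0.598, 0.0546, 0.1762]
orientation: [0.326, 3.124, 0.006]
contact_force: [0.8, 0.1, 0.9]
grip_width: -0.0002
```

```bash
python3 - <<'E'
from h import *
go(arc(40))
E
```

```text
t 10.78 station mm [ 32.2   0.4 176.2] F station [0.7 0.3 0.9] w -0.2
shift mm [ 6.5 -0.4  1.6] turn [ 0.22 -0.01 -0.06]
```

>>> drive_tool:
  commands:
    - {"linear": [0.006, 0, 0.002], "dr": [0.2, 0, 0], "jaw": 1}
    - {"linear": [0.005, 0, 0.0025], "dr": [0, 0, 0], "jaw": 1}
    - {"linear": [0.005, 0, 0.0025], "dr": [0, 0, 0], "jaw": 1}

```text
clock: 11.15
tcp_pos: [0.5807, 0.0584, 0.1688]
orientation: [-0.326, -3.124, -0.0]
contact_force: [0.5, -0.5, 1.3]
grip_width: -0.0001
```

```bash
python3 - <<'E'
from h import *
go(arc(20))
grab('scene','s6.png')
a=cv2.imread('pics/s6.png')[60:240,200:380]; cv2.imwrite('pics/s6c.png',cv2.resize(a,(600,600)))
E
```

```text
t 11.15 station mm [ 14.5   0.5 168.8] F station [ 0.6 -0.3  1.3] w -0.1
shift mm [ 7.3 -0.5  5.2] turn [ 0.   -0.06 -0.05]
```

View pics/s6c.png

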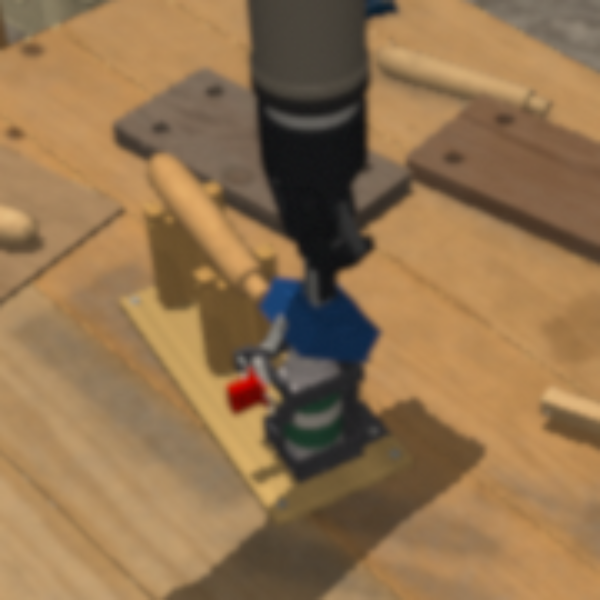

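>>> drive_tool:
  commands:
    - {"linear": [0.005, 0, 0.0025], "dr": [0, 0, 0], "jaw": 1}
    - {"linear": [0.0045, 0, 0.003], "dr": [0, 0, 0], "jaw": 1}
    - {"linear": [0.004, 0, 0.003], "dr": [0, 0, 0], "jaw": 1}

```text
clock: 11.58
tcp_pos: [0.566, 0.0613, 0.1588]
orientation: [-0.326, -3.123, 0.001]
contact_force: [0.4, 0.0, 1.2]
grip_width: 0.0003
```

```bash
python3 - <<'E'
from h import *
go(arc(5))
E
```

```text
t 11.57 station mm [ -0.5   0.3 158.8] F station [0.3 0.1 1.2] w 0.3
shift mm [ 3.1 -0.3  7.2] turn [-0.04 -0.11 -0.04]
```

>>> drive_tool:
  commands:
    - {"linear": [0.004, 0, 0.003], "dr": [0, 0, 0], "jaw": 1}
    - {"linear": [0.003, 0, 0.003], "dr": [0, 0, 0], "jaw": 1}
    - {"linear": [0.0, 0, 0.002], "dr": [0, 0, 0], "jaw": 1}

```text
clock: 11.95
tcp_pos: [0.5602, 0.0625, 0.1521]
orientation: [0.327, 3.123, 0.001]
contact_force: [-5.4, 0.4, 11.3]
grip_width: -0.0
```

```bash
python3 - <<'E'
from h import *
go(arc(0))
E
```

```text
t 11.95 station mm [ -6.4   0.3 152.1] F station [-5.4 -0.7 11.3] w -0.0
shift mm [ 0.2 -0.3  5.1] turn [ 0.03  0.09 -0.08]
```

>>> drive_tool:
  commands:
    - {"linear": [0.001, 0, 0.002], "dr": [0, 0, 0], "jaw": 1}
    - {"linear": [0.0, 0, 0.002], "dr": [0, 0, 0], "jaw": 1}
    - {"linear": [0.0, 0, 0.002], "dr": [0, 0, 0], "jaw": 1}

```text
clock: 12.32
tcp_pos: [0.5571, 0.0632, 0.1463]
orientation: [-0.326, -3.122, -0.002]
contact_force: [-6.8, -0.9, 26.0]
grip_width: -0.0
```

```bash
python3 - <<'E'
from h import *
go(arc(0))
E
```

```text
t 12.32 station mm [ -9.6   0.4 146.3] F station [-6.5 -2.3 26. ] w -0.0
shift mm [-3.1 -0.4 -0.7] turn [ 0.04 -0.17 -0.06]
```

>>> drive_tool:
  commands:
    - {"linear": [0, 0, -0.003], "dr": [0, 0, 0], "jaw": 1}
    - {"linear": [0.0, 0, -0.003], "dr": [0, 0, 0], "jaw": 1}
    - {"linear": [0.0, 0, -0.003], "dr": [0, 0, 0], "jaw": 1}

```text
clock: 12.7
tcp_pos: [0.5562, 0.0631, 0.1547]
orientation: [-0.326, -3.12, -0.0]
contact_force: [0.1, 0.4, 0.4]
grip_width: -0.0001
```

```bash
python3 - <<'E'
from h import *
go(arc(0))
grab('wrist','w7.png');grab('scene','s7.png')
a=cv2.imread('pics/s7.png')[60:240,200:380]; cv2.imwrite('pics/s7c.png',cv2.resize(a,(600,600)))
E
```

```text
t 12.7 station mm [-1.050e+01  1.000e-01  1.547e+02] F station [0.  0.4 0.4] w -0.1
shift mm [-4.  -0.1  7.7] turn [-0.01 -0.28 -0.06]
```

View pics/s7c.png

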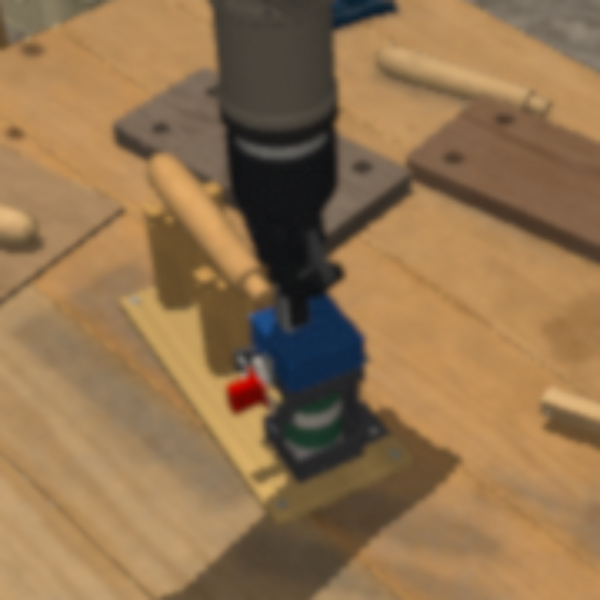

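>>> drive_tool:
  commands:
    - {"linear": [0, 0, -0.02], "dr": [0, 0, 0], "jaw": 1}
    - {"linear": [0.0, 0, -0.04], "dr": [0, 0, 0], "jaw": 1}
    - {"linear": [0.03, 0, -0.04], "dr": [0, 0, 0], "jaw": 1}
    - {"linear": [0.04, 0, -0.03], "dr": [0, 0, 0], "jaw": 1}
    - {"linear": [0.04, 0, 0], "dr": [0, 0, 0], "jaw": 1}
    - {"linear": [0, 0, 0], "dr": [0, 0, 0], "jaw": 1}
    - {"linear": [0, 0, 0], "dr": [0, 0, 0], "jaw": 1}
    - {"linear": [0, 0, 0], "dr": [0, 0, 0], "jaw": 1}

```text
clock: 13.8
tcp_pos: [0.4473, 0.0862, 0.2883]
orientation: [-0.327, -3.119, 0.0]
contact_force: [0.6, 0.4, -0.5]
grip_width: 0.0004
```

```bash
python3 - <<'E'
from h import *
st()
grab('wrist','w8.png');grab('scene','s8.png')
a=cv2.imread('pics/s8.png')[60:240,200:380]; cv2.imwrite('pics/s8c.png',cv2.resize(a,(600,600)))
A=cv2.imread('pics/scene0.png').astype(int);B=cv2.imread('pics/s8.png').astype(int)
h=[cv2.cvtColor(x.astype(np.uint8),cv2.COLOR_BGR2HSV)[90:220,225:335] for x in(A,B)]
for n,lo,hi in[('blue',(105,120,40),(125,255,255)),('red',(0,170,80),(5,255,255))]:
    for x in h:
        ys,xs=np.nonzero(cv2.inRange(x,lo,hi)); print(n,len(xs),xs.mean().round(2),ys.mean().round(2),ys.min())
E
```

```text
t 13.8 station mm [-121.8    0.3  288.3] F station [ 0.5  0.6 -0.5] w 0.4
blue 645 66.82 72.13 58
blue 647 66.81 72.17 58
red 74 48.49 87.18 81
red 71 48.69 87.52 82
```

View pics/s8c.png

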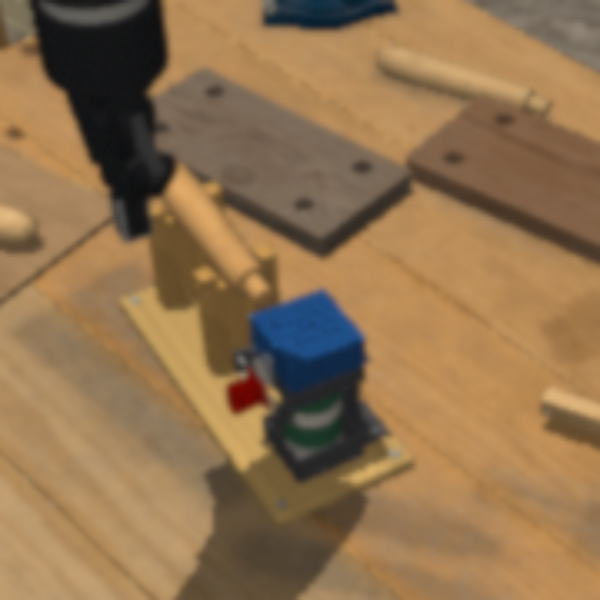

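View pics/w8.png

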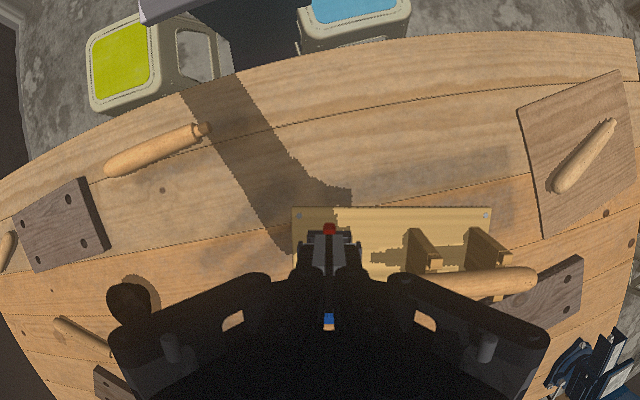

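The scene view shows the guard shut at about the same pixels as at the start (blue centroid within 0.05 px) and the red latch home within 0.4 px. The leg is still in its rests. The robot is clear and reads no contact force.

```bash
python3 - <<'E'
from h import *
print(job.hand_in()); st()
E
```

```text
the job is handed in; nothing more can be done
None
the job is handed in; nothing more can be done
```

The job is done and handed in at about 14 s of the 54 s allowed.

- **Latch:** I straddled the red tab with the fingers and slid it to station +y. The pictures showed the guard swing fully open and the latch return home.
- **Nozzle:** I pressed the cap with closed fingers until it reached its stop. The tip was at z 129 mm, the force peaked at about 25 N, and it was held about 0.5 s. The next picture showed the cap up again.
- **Guard:** I led the guard along its arc from behind and pressed it down past the bolt, at up to about 26 N. That is more than the roughly 10 N suggested for leading it, but well under the 120 N wrist limit.
- **Last checks:** About 1.4 s after I started lifting off, the guard was still shut and the latch home. Their colour patches in the scene view matched the start picture to within 0.4 px. Contact force was back to noise level.
- **Surroundings:** By eye, the leg was still in its rests. The spare leg, bowl and gauge looked undisturbed in the wrist views; I did not measure any of these positions.
- **Disagreement:** The scene, top and wrist views differed by about 2 to 3 mm in the station's y position. I used a value in between, and the contacts came where expected.

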